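Push the rejected end caps through the sprung scrap flap

ROBOT

A 6-joint arm with a two-finger parallel gripper is mounted at the origin on the work surface. World frame = base frame: x ahead of the robot, y to its left, z up, the work surface at z = 0. Lengths are in m, angles in rad, forces in N, time in s.
With the tool pointing down it reaches from about 0.3 to 0.75 m from the base axis. Payload 8.5 kg.
Tool frame: the origin (TCP) lies midway between the tips of the shut fingers; the grasp point (between the pads) lies 19 mm behind it (bot.pinch_z is the distance from the TCP to the grasp point, in m); z points along the fingers, y is the line along which they close (so a half turn about z gives the same grasp; the last joint's range is limited). The gripper opens to 85 mm and grips with 20 to 120 N. Pads are 22 mm wide; open, the fingers measure 114 mm over their backs; the gripper's body (76 mm by 85 mm) begins 54 mm behind the grasp point. The pads swing forward as they close: fully open they stand 13 mm farther back than shut.
Start: joints at [1.131, 0.381, 1.297, -0, 1.464, -0.215], TCP at [0.123, 0.536, 0.231] pointing down, gripper open.
Joint ranges: [-3.11, 3.11], [-0.89, 2.33], [0.22, 2.48], [-1.42, 4.56], [0.17, 2.85], [-2.88, 2.88]. Speed limits (rad/s): [2.39, 2.39, 3.14, 3.14, 3.14, 3.14].

INTERFACE

Orientations are given as [roll, pitch, yaw] about the fixed x, y, z axes, in that order (R = Rz(yaw) Ry(pitch) Rx(roll)).
In Python, from bench import bot gives the robot as it stands.
- The arm moves only by the shell command python3 -m crank 'ROWS' [OPENING] [FORCE]. ROWS is JSON, a list of rows, each an object with "slide": the shift along the tool's x, y, z in cm, a list of three; "turn": the turn, a rotation vector about the tool's x, y, z in rad, a list of three. A call has 1 to 8 rows; each row shifts and turns the commanded pose from where the row before left it, along the tool's axes as they then stand; what a row does not reach is not made up. A row lasts 1/12 s, in which the tool goes at most 41.7 mm and 7.16 degrees, less where a joint would pass 70% of its speed; a pose out of reach is approached as far as the arm can. A call is refused whole if a number of a shift passes 4.17 or a number of a turn 0.125, either way. A call with a gripper value outside its range is refused whole. OPENING is the finger opening in cm, from 0 to 8.54, set as the call begins (- or left out, the last holds). The fingers move at their own pace and stop on an object; FORCE is the grip in N (left out, the last holds). Time passes only in rows, so rows that do not move let the fingers close. It gives the time, the measured TCP pose, the force, the opening and the grip force at its end, in the units of the state.
- bot.get_state(): the state, without advancing time (a new reading comes with each control period).
- bot.get_image(name): name is "scene" or "top"; returns a dict with "pixels" (420x560x3 uint8, red, green, blue), "fx", "fy", "cx", "cy" (pixels), "D" ([k1, k2, p1, p2, k3] as OpenCV has them; the pictures are not rectified), "origin" and "rotation" of the camera in the world. Camera axes: x right, y down, z forward; pixel columns grow to the right and rows downward; lengths in m; the calibration is good to about 2 mm. A picture is of the moment at which its call begins. There is no depth.
- bot.sign_off(): hands the job in; it is judged then, once.
The state is a dict: "clock": time; "joints": joint angles; "dq": joint speeds; "effort": joint torques, N m; "tcp_pos": TCP position; "eef_rot": TCP orientation; "contact_force": force on the tool from outside, world axes, zero at the start; "torque": the same for the moment, N m; "opening": finger opening in m; "gripper_force": force on a finger pad.
Only numpy, scipy, OpenCV 4.12 (cv2) and the standard library are available. Lean on these libraries where they do the work, as an engineer would, in place of code of your own. Each camera call takes 0.05 s, during which the arm holds its last target. There are 200 camera calls.

TASK

Clear the two red-marked reject end caps off the sorting top: push each one through the sprung steel flap into the scrap drawer hidden in the red cabinet, holding the flap down until the cap has dropped, and let the flap spring shut afterwards. Leave the green-marked good caps standing where they are.

Things in the scene. Friction and masses are not known exactly. Their poses are not given: they have to be found in the camera images.
- cabinet: Red steel reject cabinet on the bench, fixed, 340 (x) x 360 (y) x 170 high; position and yaw vary. Origin: centre of its underside; x from its drawer front to its far side, y left, z up. Its grey top (sorting deck, z = 170 mm) has a 14 mm upstand on the left, right and far (+x) edges. The caps start on the deck in a loose row across y, 70 to 120 mm before the origin (x negative), some 82 mm apart, in any order
- flap_hinge (a point): Middle of the flap's hinge line on the deck: x = 15, y = 0, z = 170 mm in the cabinet's frame, same axes. The flap reaches from here 110 mm in +x and 90 mm to either side in y, and fills the slot with 2 mm gaps; a flat yellow line is painted round the slot
- flap (a joint): Sprung flap, bare steel with a black rubber pad, 110 x 180 x 4, flush with the deck. Hinged on its near edge; its far edge swings down into the cabinet: a ramp falling away in +x. Angle in rad: 0 shut, grows as pressed, stop at 1.2. Stays shut under a cap's weight; opens from 4 N in its middle, 10 N holds 0.9 rad at 25 mm from the hinge. A cap slides off beyond 0.5 to 0.7 rad. Springs shut when let go
- drawer_floor (a point): Centre of the floor of the hidden scrap drawer inside the cabinet, 8 mm above the bench. The hollow lies under the whole deck: 330 (x) x 350 (y) inside, centred on the cabinet, 156 high; it is reached only through the slot under the flap
- reject_1: Loose turned aluminium end cap, a reject: round flange 52 diameter x 14 high, on it a round hub 32 diameter up to 30 high, 0.12 kg, with a bright red paint mark on the hub top and two red dabs on the flange. Origin: centre of its underside, z up along its axis
- reject_2: The other reject end cap with red marks, the same as reject_1
- good_1: Good end cap of the same shape and size with green marks in the same places: must stay on the deck where it is
- good_2: The other good end cap with green marks, the same

How it is judged:
By the outcome, as a careful person would: the job done as asked, in the order asked, and still so for the second after the job is handed in, with the robot touching nothing.
It also fails if it takes over 45 s, if anything falls off the work surface, if the arm or the gripper's body presses on something with over 40 N, if the wrist force passes 120 N, or if a joint passes its speed limit or range.

## Working session

There is one attempt and no reset: what is moved stays moved. The work goes in short steps, Python scripts to look and compute and a shell command to move; the robot and the scene stay as the last step left them, time stands still between calls to the robot, and variables do not carry over. Pictures are saved under pics/ and viewed, at most 10 in all, crops included, and the job is handed in when it is done.

```bash
mkdir -p pics; cat > h.py <<'E'
import numpy as np, cv2
from bench import bot
def snap(n,f):
    im=bot.get_image(n); cv2.imwrite('pics/'+f,im['pixels'][:,:,::-1]); np.save('pics/'+n+'.npy',im,allow_pickle=True); return im
def K(im): return np.array([[im['fx'],0,im['cx']],[0,im['fy'],im['cy']],[0,0,1.]])
def back(im,uv,z):
    p=cv2.undistortPoints(np.array(uv,float).reshape(-1,1,2),K(im),np.array(im['D'],float)).reshape(-1,2)
    d=np.c_[p,np.ones(len(p))]@np.array(im['rotation']).T; o=np.array(im['origin'])
    return o+d*((z-o[2])/d[:,2])[:,None]
E
python3 - <<'E'
from h import *
print(bot.get_state())
for n in('scene','top'):
    im=snap(n,n+'0.png'); print(n,im['origin'],np.round(im['rotation'],2))
E
```

```text
{'clock': 0.0, 'joints': array([ 1.13064836e+00,  3.81212568e-01,  1.29829773e+00,  1.11759891e-05,
        1.46359799e+00, -2.15273828e-01]), 'dq': array([ 9.74898267e-05,  2.47404245e-04,  1.04231945e-03,  6.81072840e-04,
       -2.77227889e-04, -8.93987914e-04]), 'effort': array([-2.26844160e-03, -4.48457122e+01, -2.31263602e+01, -3.35683299e-04,
        4.79665148e-03, -3.30234809e-05]), 'tcp_pos': array([0.12249333, 0.53587296, 0.23069042]), 'eef_rot': array([-3.14011438e+00, -3.34614210e-04,  2.91671706e+00]), 'contact_force': array([-0.24646679, -0.37435312, -0.53862768]), 'torque': array([ 0.01957495, -0.03032845, -0.00719211]), 'gripper_force': 0.0, 'opening': 0.08524489579750302}
scene [0.41833522 0.28456043 0.91149866] [-2.8  0.  -2.8]
top [0.48746939 0.02104725 0.90790281] [-3.09 -0.   -1.54]
```

View pics/top0.png

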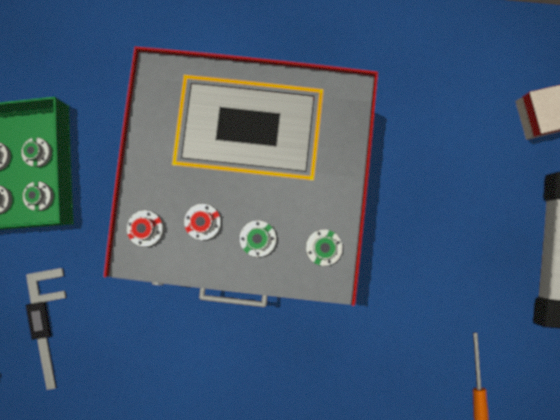

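View pics/scene0.png

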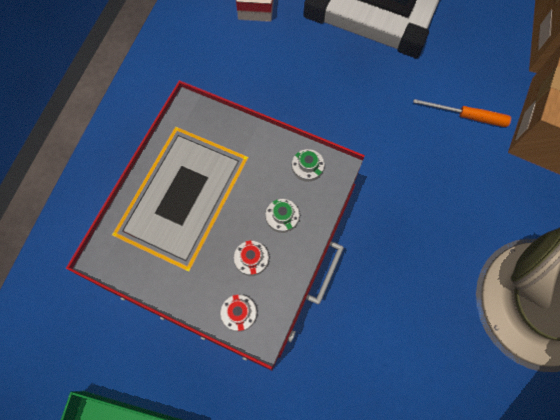

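The top view shows the two rejects at (145,229) and (203,222) and the good caps at (258,238) and (324,247). The yellow frame corners are near (184,76), (323,90), (313,179) and (173,164). The scene view agrees with this order.

```bash
cat > m.py <<'E'
from h import *
def comps(im,lo,hi,amin):
    hsv=cv2.cvtColor(im['pixels'],cv2.COLOR_RGB2HSV); return cv2.inRange(hsv,np.array(lo),np.array(hi))
def caps(im,red):
    m=comps(im,(0,150,120),(6,255,255),0)|comps(im,(174,150,120),(180,255,255),0) if red else comps(im,(55,100,60),(85,255,255),0)
    n,l,s,c=cv2.connectedComponentsWithStats(m); return [(c[i],s[i]) for i in range(1,n) if s[i][4]>60]
def box(im):
    m=comps(im,(18,150,120),(32,255,255),0); c=max(cv2.findContours(m,cv2.RETR_EXTERNAL,cv2.CHAIN_APPROX_NONE)[0],key=cv2.contourArea)
    return cv2.minAreaRect(back(im,c.reshape(-1,2),.17)[:,:2].astype(np.float32)*1000)
E
python3 - <<'E'
from m import *
for n in('top','scene'):
    im=np.load('pics/'+n+'.npy',allow_pickle=True).item()
    r=box(im); print(n,r); print(cv2.boxPoints(r))
    for red in(1,0):
        for c,s in caps(im,red): print(red,c.round(),s[2:],back(im,c,.19 if 0 else .198)[0].round(4))
E
```

```text
Traceback (most recent call last):
  File "m.py", line 9, in box
    return cv2.minAreaRect(back(im,c.reshape(-1,2),.17)[:,:2].astype(np.float32)*1000)
                           ~~~~^^^^^^^^^^^^^^^^^^^^^^^^
  File "h.py", line 9, in back
    return o+d*((z-o[2])/d[:,2])[:,None]
                         ~^^^^^
IndexError: too many indices for array: array is 1-dimensional, but 2 were indexed
```

```bash
sed -i "s/np.array(im\['rotation'\]).T/Rot.from_euler('xyz',im['rotation']).as_matrix().T/; 2a from scipy.spatial.transform import Rotation as Rot" h.py
python3 - <<'E'
from m import *
for n in('top','scene'):
    im=np.load('pics/'+n+'.npy',allow_pickle=True).item()
    r=box(im); print(n,r); print(cv2.boxPoints(r))
    for red in(1,0):
        for c,s in caps(im,red): print(red,c.round(),s[2:],back(im,c,.198)[0].round(4))
E
```

```text
top ((652.2169799804688, 76.96965026855469), (207.13101196289062, 135.11715698242188), 85.21687316894531)
[[576.25793  -20.601852]
 [710.90454  -31.868515]
 [728.176    174.54115 ]
 [593.5294   185.80782 ]]
1 [317. 139.] [ 244  258 1061] [ 0.6296 -0.0239  0.198 ]
1 [118. 173.] [ 30 213 358] [0.575 0.256 0.198]
1 [200. 221.] [ 19  19 202] [0.5109 0.1364 0.198 ]
1 [141. 228.] [ 19  19 206] [0.4992 0.2192 0.198 ]
0 [ 29. 163.] [  61  132 5091] [0.5867 0.3879 0.198 ]
0 [ 30. 150.] [ 13  14 110] [0.6066 0.3877 0.198 ]
0 [ 32. 194.] [ 14  16 119] [0.542  0.3809 0.198 ]
0 [257. 238.] [ 19  19 203] [0.4895 0.0569 0.198 ]
0 [325. 247.] [ 19  19 209] [ 0.4792 -0.0373  0.198 ]
scene ((651.4058837890625, 76.27166748046875), (207.7125244140625, 135.82034301757812), 85.24158477783203)
[[575.11444  -21.59317 ]
 [710.4666   -32.860092]
 [727.6973   174.1365  ]
 [592.34515  185.40343 ]]
1 [186. 224.] [ 297  288 1325] [0.617  0.1247 0.198 ]
1 [250. 253.] [ 19  23 221] [0.511  0.1343 0.198 ]
1 [237. 309.] [ 19  26 252] [0.4995 0.2167 0.198 ]
0 [309. 159.] [ 18  16 162] [ 0.4781 -0.0385  0.198 ]
0 [282. 210.] [ 19  20 189] [0.4895 0.0552 0.198 ]
0 [105. 410.] [ 106   28 1281] [0.6178 0.404  0.198 ]
```

```bash
python3 -m crank '[{"slide":[0,0,-0.5],"turn":[0,0,0.119]},{"slide":[0,0,-0.5],"turn":[0,0,0.119]},{"slide":[0,0,-0.5],"turn":[0,0,0.119]},{"slide":[0,0,-0.5],"turn":[0,0,0.119]},{"slide":[0,0,0],"turn":[0,0,0.119]},{"slide":[0,0,0],"turn":[0,0,0.119]}]' 5.2 40
python3 -m crank '[{"slide":[0,0,0],"turn":[0,0,0.119]},{"slide":[0,0,0],"turn":[0,0,0.119]},{"slide":[0,0,0],"turn":[0,0,0.119]},{"slide":[0,0,0],"turn":[0,0,0.119]},{"slide":[0,0,0],"turn":[0,0,0.119]},{"slide":[0,0,0],"turn":[0,0,0.119]}]'
python3 -m crank '[{"slide":[-2.5,2.8,0],"turn":[0,0,0]},{"slide":[-2.5,2.8,0],"turn":[0,0,0]},{"slide":[-2.5,2.8,0],"turn":[0,0,0]},{"slide":[-2.5,2.8,0],"turn":[0,0,0]},{"slide":[-2.5,2.8,0],"turn":[0,0,0]},{"slide":[-2.5,2.8,0],"turn":[0,0,0]},{"slide":[-2.5,2.8,0],"turn":[0,0,0]}]'
python3 -m crank '[{"slide":[-2.5,2.8,0],"turn":[0,0,0]},{"slide":[-2.5,2.8,0],"turn":[0,0,0]},{"slide":[-2.5,2.8,0],"turn":[0,0,0]},{"slide":[-2.5,2.8,0],"turn":[0,0,0]},{"slide":[-2.5,2.8,0],"turn":[0,0,0]},{"slide":[-2.5,2.8,0],"turn":[0,0,0]},{"slide":[0,0,0],"turn":[0,0,0]}]'
cat >> m.py <<'E'
C=np.array([.5965,.0808]); Y=-.0834
def cab(x,y): return C+np.array([[np.cos(Y),-np.sin(Y)],[np.sin(Y),np.cos(Y)]])@[x,y]
def go(p,z):
    s=bot.get_state(); R=Rot.from_euler('xyz',s['eef_rot']).as_matrix()
    print('slide cm',(100*R.T@(np.r_[p,z]-s['tcp_pos'])).round(2),'yaw err',round(s['eef_rot'][2]-1.487,3),s['eef_rot'].round(3),'t',s['clock'],'F',s['contact_force'].round(1),'open',s['opening'])
E
python3 -c "
from m import *
go([.5108,.1353],.215)"
```

```text
clock: 0.6
tcp_pos: [0.1226, 0.5361, 0.2513]
eef_rot: [-3.141, 0.0, 2.197]
contact_force: [-0.5, -0.2, 0.7]
opening: 0.0517
gripper_force: 0.0
clock: 1.1
tcp_pos: [0.1225, 0.536, 0.2509]
eef_rot: [-3.141, 0.001, 1.483]
contact_force: [-0.3, -0.6, 0.5]
opening: 0.0519
gripper_force: 0.0
clock: 1.68
tcp_pos: [0.3043, 0.3441, 0.2512]
eef_rot: [-3.141, 0.0, 1.489]
contact_force: [1.2, -0.8, 0.5]
opening: 0.0518
gripper_force: 0.0
clock: 2.27
tcp_pos: [0.4623, 0.1783, 0.2506]
eef_rot: [3.141, 0.001, 1.484]
contact_force: [-0.6, -0.0, -0.5]
opening: 0.0525
gripper_force: 0.0
slide cm [-3.86  5.2   3.56] yaw err -0.003 [3.141e+00 1.000e-03 1.484e+00] t 2.2667 F [-0.6 -0.  -0.5] open 0.052491275624058586
```

```bash
python3 -m crank '[{"slide":[-1.9,2.6,0],"turn":[0,0,0]},{"slide":[-1.96,2.6,0],"turn":[0,0,0]},{"slide":[0,0,1.8],"turn":[0,0,0]},{"slide":[0,0,1.8],"turn":[0,0,0]},{"slide":[0,0,0],"turn":[0,0,0]}]'
python3 -c "
from m import *
go([.5108,.1353],.183); snap('scene','s1.png')"
```

```text
clock: 2.68
tcp_pos: [0.5061, 0.1394, 0.212]
eef_rot: [-3.135, 0.001, 1.488]
contact_force: [-0.3, 0.6, -0.1]
opening: 0.0518
gripper_force: 0.0
slide cm [-0.36  0.53  2.9 ] yaw err 0.001 [-3.135e+00  1.000e-03  1.488e+00] t 2.6833 F [-0.3  0.6 -0.1] open 0.051816305497157565
```

View pics/s1.png

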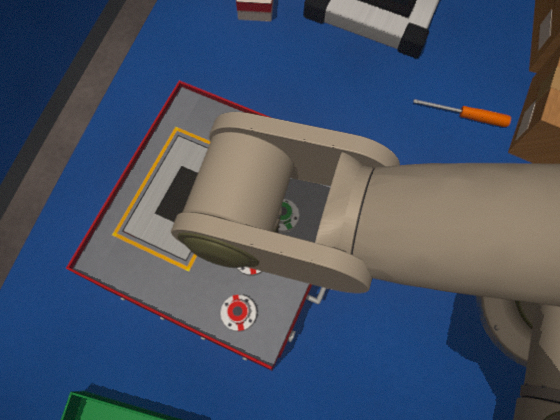

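The arm covers the reject being gripped. The second reject at (237,312), and what shows of the good caps, are unmoved. I'll correct the offset and grip.

```bash
python3 -m crank '[{"slide":[-0.36,0.5,0],"turn":[0,0,0]},{"slide":[0,0,1.5],"turn":[0,0,0]},{"slide":[0,0,1.4],"turn":[0,0,0]},{"slide":[0,0,0],"turn":[0,0,0]}]'
python3 -m crank '[{"slide":[0,0,0],"turn":[0,0,0]},{"slide":[0,0,0],"turn":[0,0,0]},{"slide":[0,0,0],"turn":[0,0,0]},{"slide":[0,0,0],"turn":[0,0,0]},{"slide":[0,0,0],"turn":[0,0,0]},{"slide":[0,0,0],"turn":[0,0,0]}]' 2.5 40
```

```text
clock: 3.07
tcp_pos: [0.5117, 0.1357, 0.1854]
eef_rot: [-3.14, 0.0, 1.489]
contact_force: [-0.6, 0.1, -0.6]
opening: 0.052
gripper_force: 0.0
clock: 3.57
tcp_pos: [0.5128, 0.1358, 0.188]
eef_rot: [3.138, -0.0, 1.489]
contact_force: [-0.0, 0.1, 6.4]
opening: 0.0302
gripper_force: 40.0
```

```bash
python3 -m crank '[{"slide":[0,0,-1],"turn":[0,0,0]},{"slide":[0,0,-1],"turn":[0,0,0]},{"slide":[0,0,0],"turn":[0,0,0]}]'
python3 -c "
from m import *
print(cab(.05,.045)); go(cab(.05,.045),.187); print(bot.get_state()['gripper_force'])"
```

```text
clock: 3.82
tcp_pos: [0.5129, 0.1358, 0.2084]
eef_rot: [3.138, -0.0, 1.489]
contact_force: [0.6, 0.2, -1.4]
opening: 0.0299
gripper_force: 39.9
[0.65007486 0.12147842]
slide cm [-0.3  13.78  2.19] yaw err 0.002 [ 3.138 -0.     1.489] t 3.8167 F [ 0.6  0.2 -1.4] open 0.029909311640271653
39.85963046550751
```

```bash
python3 -m crank '[{"slide":[-0.1,3.45,0],"turn":[0,0,0]},{"slide":[-0.1,3.45,0],"turn":[0,0,0]},{"slide":[-0.1,3.45,0],"turn":[0,0,0]},{"slide":[0,3.45,0],"turn":[0,0,0]},{"slide":[0,0,0.9],"turn":[0,0,0]},{"slide":[0,0,0.9],"turn":[0,0,0]},{"slide":[0,0,0.1],"turn":[0,0,0]},{"slide":[0,0,0],"turn":[0,0,0]}]'
python3 -m crank '[{"slide":[0,0,0],"turn":[0,0,0]},{"slide":[0,0,0],"turn":[0,0,0]},{"slide":[0,0,0],"turn":[0,0,0]}]' 5.2
python3 -m crank '[{"slide":[0,0,-2],"turn":[0,0,0]},{"slide":[0,0,-2],"turn":[0,0,0]},{"slide":[0,0,-1],"turn":[0,0,0]},{"slide":[0,0,0],"turn":[0,0,0]}]'
python3 -c "
from m import *
go(cab(.045,-.045),.18)"
```

```text
clock: 4.48
tcp_pos: [0.6494, 0.1212, 0.1882]
eef_rot: [3.139, 0.0, 1.489]
contact_force: [-0.1, -0.4, 0.6]
opening: 0.03
gripper_force: 40.1
clock: 4.73
tcp_pos: [0.6485, 0.1217, 0.1875]
eef_rot: [-3.141, -0.0, 1.489]
contact_force: [-0.2, -0.4, 0.3]
opening: 0.052
gripper_force: 0.0
clock: 5.07
tcp_pos: [0.6498, 0.1216, 0.2398]
eef_rot: [3.137, -0.0, 1.489]
contact_force: [-0.4, 0.9, 0.3]
opening: 0.0523
gripper_force: 0.0
slide cm [-9.01 -0.51  5.98] yaw err 0.002 [ 3.137 -0.     1.489] t 5.0667 F [-0.4  0.9  0.3] open 0.052273071131451646
```

```bash
python3 -m crank '[{"slide":[-3,-0.15,0],"turn":[0,0,0]},{"slide":[-3,-0.15,0],"turn":[0,0,0]},{"slide":[-3,-0.15,0],"turn":[0,0,0]},{"slide":[0,0,0],"turn":[0,0,0]},{"slide":[0,0,0],"turn":[0,0,0]}]' 0
python3 -c "
from m import *
go(cab(.045,-.045),.173); snap('top','t1.png')"
```

```text
clock: 5.48
tcp_pos: [0.6371, 0.031, 0.2362]
eef_rot: [-3.14, -0.0, 1.486]
contact_force: [0.2, 0.4, 0.7]
opening: -0.0002
gripper_force: 0.0
slide cm [0.13 0.06 6.32] yaw err -0.001 [-3.14  -0.     1.486] t 5.4833 F [0.2 0.4 0.7] open -0.00017027651223585111
```

View pics/t1.png

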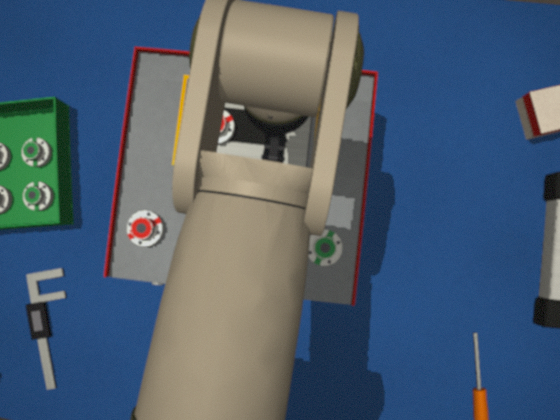

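The reject stands on the flap at about (225,125), and the shut fingers are to its right, near (275,145). Next I press.

```bash
python3 -m crank '[{"slide":[0,0,2],"turn":[0,0,0]},{"slide":[0,0,2],"turn":[0,0,0]},{"slide":[0,0,1.6],"turn":[0,0,0]},{"slide":[0,0,0],"turn":[0,0,0]}]'
python3 -m crank '[{"slide":[0,0,0.6],"turn":[0,0,0]},{"slide":[0,0,0.7],"turn":[0,0,0]},{"slide":[0,0,0.7],"turn":[0,0,0]},{"slide":[0,0,0.5],"turn":[0,0,0]},{"slide":[0,0,0],"turn":[0,0,0]}]'
```

```text
clock: 5.87
tcp_pos: [0.636, 0.0337, 0.1774]
eef_rot: [-3.135, -0.001, 1.49]
contact_force: [-1.0, -0.1, -0.3]
opening: -0.0001
gripper_force: 0.0
clock: 6.28
tcp_pos: [0.6377, 0.0325, 0.1565]
eef_rot: [3.141, -0.0, 1.489]
contact_force: [0.1, 1.5, 5.7]
opening: -0.0
gripper_force: 2.8
```

```bash
python3 -m crank '[{"slide":[0,0,0.7],"turn":[0,0,0]},{"slide":[0,0,0.7],"turn":[0,0,0]},{"slide":[0,0,0.6],"turn":[0,0,0]},{"slide":[0,0,0],"turn":[0,0,0]}]'
python3 -m crank '[{"slide":[0,0,0.6],"turn":[0,0,0]},{"slide":[0,0,0.6],"turn":[0,0,0]},{"slide":[0,0,0],"turn":[0,0,0]},{"slide":[0,0,0],"turn":[0,0,0]},{"slide":[0,0,0],"turn":[0,0,0]}]'
python3 -c "
from m import *
print(bot.get_state()['tcp_pos']);snap('top','t2.png');snap('scene','s2.png')
cv2.imwrite('pics/c2.png',np.hstack([cv2.resize(cv2.imread('pics/t2.png')[40:240,140:340],(400,400)),cv2.resize(cv2.imread('pics/s2.png')[90:290,90:290],(400,400))]))"
```

```text
clock: 6.62
tcp_pos: [0.6382, 0.0321, 0.1368]
eef_rot: [3.139, 0.0, 1.489]
contact_force: [3.4, -0.4, 5.3]
opening: 0.0
gripper_force: 2.8
clock: 7.03
tcp_pos: [0.639, 0.0319, 0.1256]
eef_rot: [3.137, 0.0, 1.489]
contact_force: [4.5, 0.8, 3.8]
opening: -0.0003
gripper_force: 3.1
[0.6390018  0.03192288 0.12561179]
```

View pics/c2.png

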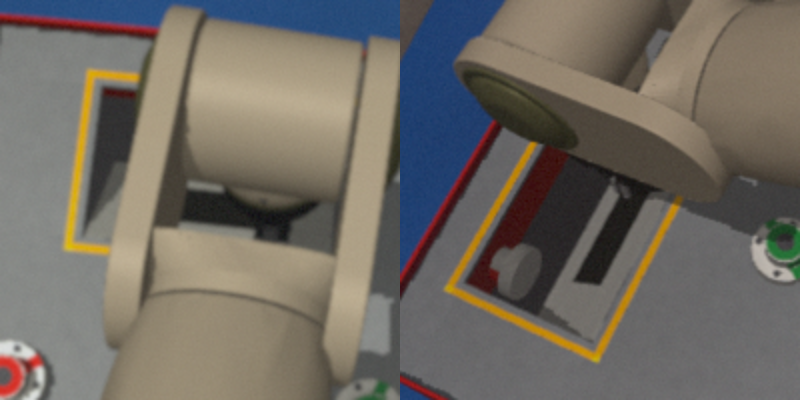

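The right half of the crop (scene view) shows the flap well down and the cap tipped over in the dark hollow near (515,270). I'll hold a little longer, look again, then release.

```bash
python3 -m crank '[{"slide":[0,0,0],"turn":[0,0,0]},{"slide":[0,0,0],"turn":[0,0,0]},{"slide":[0,0,0],"turn":[0,0,0]},{"slide":[0,0,0],"turn":[0,0,0]},{"slide":[0,0,0],"turn":[0,0,0]},{"slide":[0,0,0],"turn":[0,0,0]},{"slide":[0,0,0],"turn":[0,0,0]},{"slide":[0,0,0],"turn":[0,0,0]}]'
python3 -c "
from m import *
snap('scene','s3.png')
cv2.imwrite('pics/c3.png',cv2.resize(cv2.imread('pics/s3.png')[90:290,90:290],(500,500)))"
```

```text
clock: 7.8
tcp_pos: [0.6377, 0.032, 0.1244]
eef_rot: [3.141, 0.0, 1.489]
contact_force: [4.5, 0.4, 4.6]
opening: 0.0001
gripper_force: 3.2
```

View pics/c3.png

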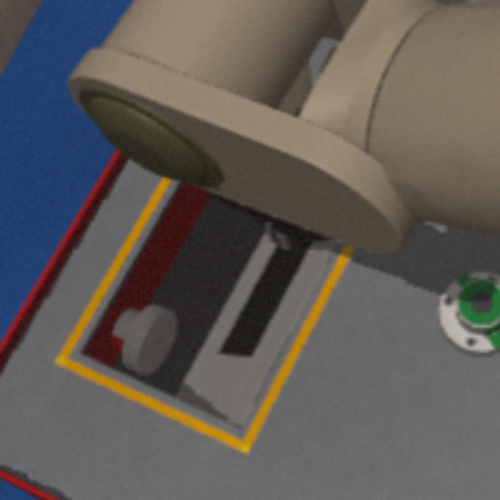

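```bash
python3 -c "
from m import *
im=np.load('pics/scene.npy',allow_pickle=True).item()
R=np.array([[np.cos(Y),np.sin(Y)],[-np.sin(Y),np.cos(Y)]])
for z in(.035,.1,.15): 
  print(z,[(R@(q[:2]-C)+[.015,0]).round(3) for q in back(im,[[138,220],[155,227],[150,212],[150,240]],z)])"
python3 -m crank '[{"slide":[0,0,-1],"turn":[0,0,0]},{"slide":[0,0,-1],"turn":[0,0,0]},{"slide":[0,0,-1.5],"turn":[0,0,0]},{"slide":[0,0,-2],"turn":[0,0,0]},{"slide":[0,0,-3],"turn":[0,0,0]},{"slide":[0,0,-3],"turn":[0,0,0]},{"slide":[0,0,0],"turn":[0,0,0]}]' 5.2
python3 -c "
from m import *
go([.4995,.2180],.215)"
```

```text
0.035 [array([0.165, 0.044]), array([0.13 , 0.042]), array([0.152, 0.021]), array([0.126, 0.068])]
0.1 [array([0.14 , 0.054]), array([0.107, 0.053]), array([0.128, 0.033]), array([0.103, 0.077])]
0.15 [array([0.12 , 0.062]), array([0.089, 0.061]), array([0.109, 0.043]), array([0.086, 0.083])]
clock: 8.43
tcp_pos: [0.638, 0.0321, 0.2445]
eef_rot: [3.136, 0.0, 1.489]
contact_force: [-0.1, 0.2, 0.3]
opening: 0.052
gripper_force: 0.0
slide cm [ 17.4  -15.34   2.85] yaw err 0.002 [3.136 0.    1.489] t 8.4333 F [-0.1  0.2  0.3] open 0.052042217296646015
```

```bash
python3 -m crank '[{"slide":[2.48,-2.2,0],"turn":[0,0,0]},{"slide":[2.48,-2.2,0],"turn":[0,0,0]},{"slide":[2.48,-2.2,0],"turn":[0,0,0]},{"slide":[2.48,-2.2,0],"turn":[0,0,0]},{"slide":[2.48,-2.2,0],"turn":[0,0,0]},{"slide":[2.48,-2.2,0],"turn":[0,0,0]},{"slide":[2.48,-2.2,2.0],"turn":[0,0,0]},{"slide":[0,0,0],"turn":[0,0,0]}]'
python3 -c "
from m import *
snap('top','t4.png'); go([.4995,.2180],.185)"
```

```text
clock: 9.1
tcp_pos: [0.4926, 0.2209, 0.216]
eef_rot: [-3.132, 0.001, 1.493]
contact_force: [0.3, 0.0, -1.4]
opening: 0.0516
gripper_force: 0.0
slide cm [-0.08  0.51  3.21] yaw err 0.006 [-3.135e+00  2.000e-03  1.493e+00] t 9.15 F [ 0.8 -0.3 -0.1] open 0.05152485297643322
```

View pics/t4.png

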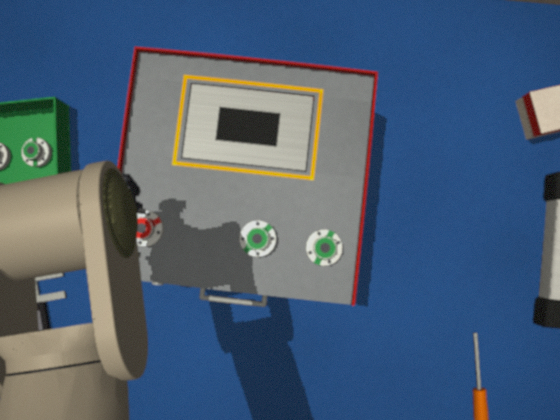

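The flap is shut again and flush. The good caps are still at (258,238) and (324,247), and the gripper is over the second reject.

```bash
python3 -m crank '[{"slide":[-0.1,0.4,0],"turn":[0,0,0]},{"slide":[0,0,1.4],"turn":[0,0,0]},{"slide":[0,0,1.5],"turn":[0,0,0]},{"slide":[0,0,0],"turn":[0,0,0]}]'
python3 -m crank '[{"slide":[0,0,0],"turn":[0,0,0]},{"slide":[0,0,0],"turn":[0,0,0]},{"slide":[0,0,0],"turn":[0,0,0]},{"slide":[0,0,0],"turn":[0,0,0]},{"slide":[0,0,0],"turn":[0,0,0]},{"slide":[0,0,0],"turn":[0,0,0]}]' 2.5 40
python3 -m crank '[{"slide":[0,0,-1.5],"turn":[0,0,0]},{"slide":[0,0,-1.5],"turn":[0,0,0]},{"slide":[0,0,0],"turn":[0,0,0]}]'
python3 -c "
from m import *
go(cab(.05,-.045),.188)"
```

```text
clock: 9.48
tcp_pos: [0.5019, 0.215, 0.1878]
eef_rot: [-3.137, 0.002, 1.487]
contact_force: [-0.8, -0.2, -0.4]
opening: 0.0519
gripper_force: 0.0
clock: 9.98
tcp_pos: [0.5028, 0.2161, 0.1912]
eef_rot: [3.139, 0.0, 1.489]
contact_force: [1.3, -3.2, 5.0]
opening: 0.0298
gripper_force: 40.2
clock: 10.23
tcp_pos: [0.5028, 0.2168, 0.2226]
eef_rot: [3.138, -0.001, 1.489]
contact_force: [-0.0, -0.3, -1.5]
opening: 0.0297
gripper_force: 39.9
slide cm [-17.3   15.42   3.49] yaw err 0.002 [ 3.138e+00 -1.000e-03  1.489e+00] t 10.2333 F [-0.  -0.3 -1.5] open 0.029711019808392983
```

```bash
python3 -m crank '[{"slide":[-2.47,2.2,0],"turn":[0,0,0]},{"slide":[-2.47,2.2,0],"turn":[0,0,0]},{"slide":[-2.47,2.2,0],"turn":[0,0,0]},{"slide":[-2.47,2.2,0],"turn":[0,0,0]},{"slide":[-2.47,2.2,0],"turn":[0,0,0]},{"slide":[-2.47,2.2,0],"turn":[0,0,0]},{"slide":[-2.47,2.2,0],"turn":[0,0,0]},{"slide":[0,0,0],"turn":[0,0,0]}]'
python3 -m crank '[{"slide":[0,0,1.5],"turn":[0,0,0]},{"slide":[0,0,1.2],"turn":[0,0,0]},{"slide":[0,0,0.4],"turn":[0,0,0]},{"slide":[0,0,0],"turn":[0,0,0]}]'
python3 -m crank '[{"slide":[0,0,0],"turn":[0,0,0]},{"slide":[0,0,0],"turn":[0,0,0]},{"slide":[0,0,0],"turn":[0,0,0]}]' 5.2
python3 -m crank '[{"slide":[0,0,-2],"turn":[0,0,0]},{"slide":[0,0,-2],"turn":[0,0,0]},{"slide":[0,0,-1],"turn":[0,0,0]},{"slide":[0,0,0],"turn":[0,0,0]}]'
python3 -c "
from m import *
go(cab(.045,.045),.173)"
```

```text
clock: 10.9
tcp_pos: [0.6437, 0.0267, 0.218]
eef_rot: [-3.14, 0.001, 1.484]
contact_force: [-0.2, -0.1, -1.0]
opening: 0.0299
gripper_force: 39.9
clock: 11.23
tcp_pos: [0.6414, 0.0315, 0.1889]
eef_rot: [-3.141, 0.0, 1.489]
contact_force: [-0.8, -1.3, 8.9]
opening: 0.0299
gripper_force: 40.9
clock: 11.48
tcp_pos: [0.6413, 0.0318, 0.1891]
eef_rot: [-3.141, -0.0, 1.489]
contact_force: [0.1, 0.1, 1.0]
opening: 0.0523
gripper_force: 0.0
clock: 11.82
tcp_pos: [0.6421, 0.0315, 0.2416]
eef_rot: [3.137, 0.0, 1.489]
contact_force: [0.1, 0.1, -0.1]
opening: 0.0517
gripper_force: 0.0
slide cm [ 9.03 -0.47  6.86] yaw err 0.002 [3.137 0.    1.489] t 11.8167 F [ 0.1  0.1 -0.1] open 0.05170031087708357
```

```bash
python3 -m crank '[{"slide":[3,-0.15,0],"turn":[0,0,0]},{"slide":[3,-0.15,0],"turn":[0,0,0]},{"slide":[3,-0.15,0],"turn":[0,0,0]},{"slide":[0,0,0],"turn":[0,0,0]},{"slide":[0,0,0],"turn":[0,0,0]}]' 0
python3 -c "
from m import *
go(cab(.045,.045),.173); snap('scene','s5.png')
snap('top','t5.png')
cv2.imwrite('pics/c5.png',np.hstack([cv2.resize(cv2.imread('pics/t5.png')[40:240,140:340],(400,400)),cv2.resize(cv2.imread('pics/s5.png')[90:290,90:290],(400,400))]))"
```

```text
clock: 12.23
tcp_pos: [0.6439, 0.1229, 0.2379]
eef_rot: [-3.14, 0.0, 1.491]
contact_force: [0.8, 0.1, 0.2]
opening: -0.0
gripper_force: 0.0
slide cm [-0.09  0.14  6.49] yaw err 0.004 [-3.14   0.     1.491] t 12.2333 F [0.8 0.1 0.2] open -2.776638457715354e-05
```

View pics/c5.png

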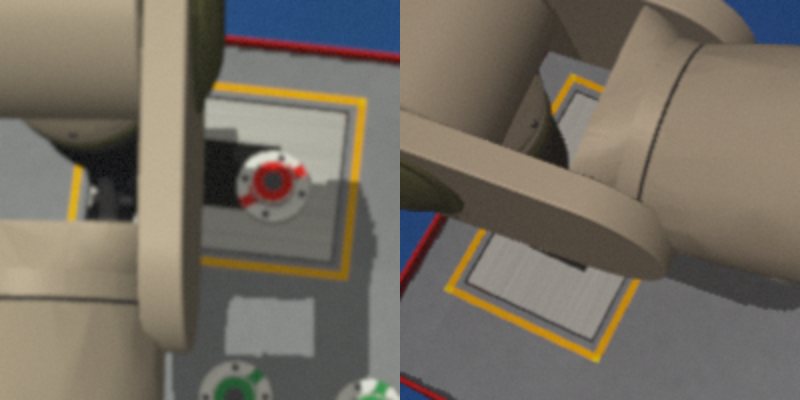

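The top view (left half) shows the second reject upright on the flap's right side near (272,183), with the flap shut. Next I press on the left side.

```bash
python3 -m crank '[{"slide":[0,0,2],"turn":[0,0,0]},{"slide":[0,0,2],"turn":[0,0,0]},{"slide":[0,0,1.6],"turn":[0,0,0]},{"slide":[0,0,0.6],"turn":[0,0,0]},{"slide":[0,0,0.7],"turn":[0,0,0]},{"slide":[0,0,0.7],"turn":[0,0,0]},{"slide":[0,0,0.6],"turn":[0,0,0]}]'
python3 -m crank '[{"slide":[0,0,0.7],"turn":[0,0,0]},{"slide":[0,0,0.7],"turn":[0,0,0]},{"slide":[0,0,0.6],"turn":[0,0,0]},{"slide":[0,0,0.6],"turn":[0,0,0]},{"slide":[0,0,0.6],"turn":[0,0,0]},{"slide":[0,0,0],"turn":[0,0,0]}]'
python3 -m crank '[{"slide":[0,0,0],"turn":[0,0,0]},{"slide":[0,0,0],"turn":[0,0,0]},{"slide":[0,0,0],"turn":[0,0,0]},{"slide":[0,0,0],"turn":[0,0,0]},{"slide":[0,0,0],"turn":[0,0,0]},{"slide":[0,0,0],"turn":[0,0,0]},{"slide":[0,0,0],"turn":[0,0,0]},{"slide":[0,0,0],"turn":[0,0,0]}]'
python3 -c "
from m import *
snap('scene','s6.png');snap('top','t6.png')
cv2.imwrite('pics/c6.png',np.hstack([cv2.resize(cv2.imread('pics/t6.png')[40:240,140:340],(400,400)),cv2.resize(cv2.imread('pics/s6.png')[90:290,90:290],(400,400))]))"
```

```text
clock: 12.92
tcp_pos: [0.6447, 0.121, 0.1584]
eef_rot: [3.14, 0.0, 1.488]
contact_force: [-2.7, 0.1, 5.3]
opening: 0.0
gripper_force: 2.7
clock: 13.42
tcp_pos: [0.6455, 0.1211, 0.1262]
eef_rot: [3.138, -0.0, 1.488]
contact_force: [4.2, 0.3, 4.3]
opening: -0.0001
gripper_force: 3.1
clock: 14.08
tcp_pos: [0.646, 0.1211, 0.1268]
eef_rot: [3.136, -0.0, 1.488]
contact_force: [6.3, 0.4, 4.2]
opening: 0.0
gripper_force: 3.1
```

View pics/c6.png

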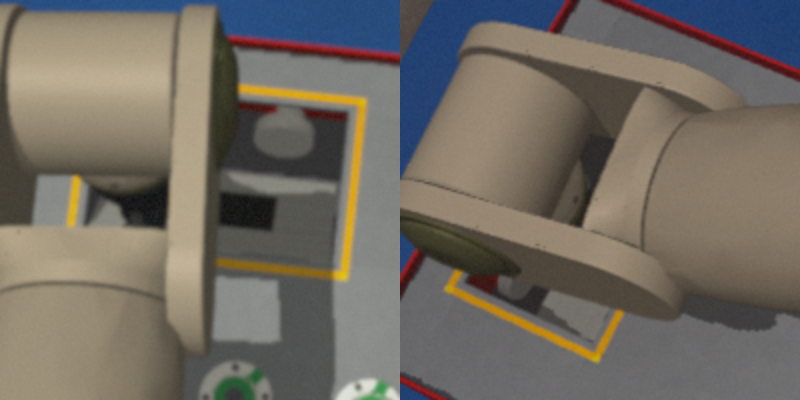

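The second cap lies in the drawer against the far wall near (285,135) in the left half. Now I let the flap shut and move clear.

```bash
python3 -m crank '[{"slide":[0,0,0],"turn":[0,0,0]},{"slide":[0,0,-1],"turn":[0,0,0]},{"slide":[0,0,-1],"turn":[0,0,0]},{"slide":[0,0,-1.5],"turn":[0,0,0]},{"slide":[0,0,-2],"turn":[0,0,0]},{"slide":[0,0,-3],"turn":[0,0,0]},{"slide":[0,0,-3],"turn":[0,0,0]},{"slide":[0,0,-2],"turn":[0,0,0]}]'
python3 -m crank '[{"slide":[3.5,-2,0],"turn":[0,0,0]},{"slide":[3.5,-2,0],"turn":[0,0,0]},{"slide":[3.5,-2,0],"turn":[0,0,0]},{"slide":[3.5,-2,0],"turn":[0,0,0]},{"slide":[3.5,-2,0],"turn":[0,0,0]},{"slide":[3.5,-2,0],"turn":[0,0,0]},{"slide":[0,0,0],"turn":[0,0,0]},{"slide":[0,0,0],"turn":[0,0,0]}]'
python3 -c "
from m import *
im=snap('top','t7.png')
for c,s in caps(im,0): print(c.round(),back(im,c,.198)[0].round(4))"
```

```text
clock: 14.85
tcp_pos: [0.6444, 0.1214, 0.2637]
eef_rot: [3.139, -0.0, 1.489]
contact_force: [0.3, -1.0, -0.1]
opening: -0.0001
gripper_force: 0.0
clock: 15.52
tcp_pos: [0.5407, 0.3423, 0.2605]
eef_rot: [-3.141, 0.0, 1.492]
contact_force: [-0.2, 0.2, 0.3]
opening: 0.0002
gripper_force: 0.0
[ 38. 154.] [0.6007 0.3759 0.198 ]
[ 31. 149.] [0.6074 0.3859 0.198 ]
[257. 238.] [0.4895 0.057  0.198 ]
[325. 247.] [ 0.4795 -0.0375  0.198 ]
```

View pics/t7.png

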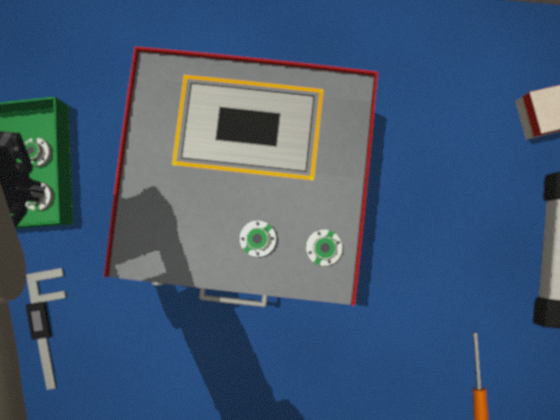

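The flap is shut, both rejects are gone from the deck, and the good caps at (257,238) and (325,247) haven't moved. The arm is clear.

```bash
python3 -c "
from bench import bot
print(bot.sign_off())"
```

```text
the job is handed in; nothing more can be done
None
```

Both reject caps are in the scrap drawer, the flap has sprung shut, the two good caps are where they started, and the job is handed in at about 15.6 s; I carried each reject to the flap by its hub instead of sliding it across the deck.

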